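# Swing the mirror aside and put the foot file away

### The arm

A 6-joint arm with a two-finger parallel gripper is mounted at the origin on the work surface. World frame = base frame: x ahead of the robot, y to its left, z up, the work surface at z = 0. Lengths are in m, angles in rad, forces in N, time in s.
With the tool pointing down it reaches from about 0.375 to 0.75 m from the base axis. Payload 9 kg.
Tool frame: the origin (TCP) lies midway between the tips of the shut fingers; the grasp point (between the pads) lies 19 mm behind it (manip.grip_depth is the distance from the TCP to the grasp point, in m); z points along the fingers, y is the line along which they close (so a half turn about z gives the same grasp; the last joint's range is limited). The gripper opens to 85 mm and grips with 20 to 120 N. Pads are 22 mm wide; open, the fingers measure 114 mm over their backs; the gripper's body (76 mm by 85 mm) begins 54 mm behind the grasp point. The pads swing forward as they close: fully open they stand 13 mm farther back than shut.
Start: joints at [1.092, 0.104, 0.097, 1.564, 0, 1.353], TCP at [0.155, 0.58, 0.231] pointing down, gripper open.
Joint ranges: [-2.99, 2.99], [-0.84, 1.86], [-1.1, 1.16], [-1.84, 2.11], [-1.51, 1.56], [-3.14, 3.14]. Speed limits (rad/s): [2.22, 2.22, 2.57, 3.14, 3.14, 3.14].

### API

Orientations are given as a rotation vector (axis times angle).
In Python, from cell import sense, viewer, manip gives the robot as it stands. The module is installed in compiled form; this text tells all that it offers.
- The arm moves only by the tool jog_arm, never from a script. Its argument "targets" is a list of rows, each a list of 6 numbers: the shift along the tool's x, y, z scaled (see below), then the turn, a rotation vector about the tool's x, y, z scaled (see below). A call has 1 to 10 rows; each row shifts and turns the commanded pose from where the row before left it, along the tool's axes as they then stand; what a row does not reach is not made up. The controller multiplies each number of a shift by 30 mm and each number of a turn by 6 degrees. A row lasts 1/12 s, in which the tool goes at most 41.7 mm and 7.16 degrees, less where a joint would pass 70% of its speed; a pose out of reach is approached as far as the arm can. A call with a number of a shift or a turn outside -1 to 1 is refused whole. A call with a gripper value outside its range is refused whole. "grip" is the opening, from -1 (shut) to 1 (fully open), set as the call begins (left out, the last holds). The fingers move at their own pace and stop on an object; "newtons" is the grip in N (left out, the last holds). Time passes only in rows, so rows that do not move let the fingers close. It gives the time, the measured TCP pose, the force, the opening and the grip force at its end, in the units of the state.
- sense(): the state, without advancing time (a new reading comes with each control period).
- viewer.camera(name): name is "side" or "top" or "wrist"; returns the picture (400x640x3 uint8, red, green, blue); there is no depth.
- viewer.calibration(name): a dict with "fov_y" (degrees; the focal length in pixels is half the picture's height over the tangent of half this angle, whatever the lens; pixels are square), "cx", "cy" (the principal point, pixels), "k1" (the pictures are not rectified: a ray, as slopes to the right and down, at radius r is drawn at 1 + k1 r^2 times it, then the intrinsics apply), "rvec" (rotation vector, rad) and "tvec" (3), from world to camera coordinates, as OpenCV has them. Camera axes: x right, y down, z forward; pixel columns grow to the right and rows downward; lengths in m; the calibration is good to about 2 mm. A picture is of the moment at which its call begins: read the wrist's pose just before it. calibration takes no time and is no camera call; for the wrist camera it gives the pose at the moment of the call.
- manip.close_job(): hands the job in; it is judged then, once.
The state is a dict: "clock": time; "joint_positions": joint angles; "qvel": joint speeds; "joint_torque": joint torques, N m; "ee_pos": TCP position; "orientation": TCP orientation; "ft_force": force on the tool from outside, world axes, zero at the start; "moment": the same for the moment, N m; "finger_gap": opening from 0.0 (shut) to 1.0 (fully open); "grip_force": force on a finger pad.
Only numpy, scipy, OpenCV 4.12 (cv2) and the standard library are available. Lean on these libraries where they do the work, as an engineer would, in place of code of your own. Each camera call takes 0.05 s, during which the arm holds its last target. There are 200 camera calls.

### The job

Put the orange foot file away in the caddy: first swing the hanging mirror on its arm sideways until neither mirror nor arm overhangs the caddy or its lid, to the side where the pump dispenser does not stand, and leave it there. Then take the file from its sloping rack and lay it gently (not dropped) flat in the caddy, and press the caddy's lid down until it snaps shut and stays shut. Do not knock or shift anything else on the ledge.

Things in the scene. Friction and masses are not known exactly. Their poses are not given: they have to be found in the camera images.
- caddy: fixed teal open box, 138 (x) x 214 (y) x 46 mm high, walls and floor 4 mm thick, inside 130 x 206 mm; origin at the centre of its underside, z up; its lid is hinged along its +x (far) rim
- lid (a joint): cream lid hinge, rad: 0 shut, starts open at 1.45 to 1.7 (standing nearly upright at the far rim), at most 1.75; stiff, it stays where it is left. At about 0.09 a bead under its front edge meets a sprung catch on the caddy's front; pressed on with about 5 to 9 N at the front edge it snaps past to 0, fully shut, and is held there
- lid_hinge (a point): middle of the lid's hinge line, at (69, 0, 46) mm in the caddy frame; hinge axis is caddy y. The axes of this point turn with the lid: the lid plate (140 x 214 mm, 6 mm thick, z from 1 to 7 mm) runs to its own -x, its outer face looks along its own +z, which is up when shut
- lid_edge (a point): on the lid's outer face at the middle of its free edge, 140 mm from the hinge, turns with the lid; a finger tab 56 mm wide projects 22 mm beyond it, and under it a 14 mm deep flange with the snap bead; on the caddy's front the catch housing (70 mm wide) projects 32 mm
- mirror_arm (a joint): swing angle of the mirror's arm, rad, about the vertical post: 0 points along the stand's -x, over the caddy; positive turns anticlockwise seen from above (tip towards the stand's -y); stops at -1.3 and 1.3; stiff, stays where left. Arm and mirror are clear of caddy and lid beyond about 0.8 either way
- mirror_pivot (a point): axis of the arm on top of the fixed post (16 mm diameter, base disc 110 mm diameter), 222 mm above the ledge
- mirror_grip (a point): middle of the free length of the black upright round grip on top of the arm's tip, 22 mm diameter, 265 mm above the ledge, 220 mm from the post's axis; the grip stands free from 240 to 286 mm height (below it is the 18 mm wide, 14 mm thick arm)
- mirror_center (a point): centre of the grey round mirror, 110 mm diameter, 12 mm thick, hanging below the arm's tip across the arm, from 104 to 214 mm above the ledge
- foot_file: orange foot file 180 mm long: blade 100 x 42 x 13 mm (grey pad on top) from x = -15 to +85 mm, handle 28 mm wide, 14 mm thick, from x = -95 to -10 mm; origin on its underside, x towards the blade's end, z out of the padded face; centre of mass near x = 5 mm. Starts on the sloping rack, handle end down towards the robot, inclined 34 degrees from level
- rack: fixed wooden drying rack, base 170 x 85 x 12 mm, with a 24 mm wide sloping spine along its x, rising 34 degrees to its +x; the file lies on the spine, overhanging it on both sides; origin at the centre of the base's underside; the spine's surface is 85 mm above it
- dispenser: stainless pump dispenser, capped: cylinder 64 mm diameter, 192 mm tall with a 45 mm spout pointing along its own -x at 187 mm; stands on one side of the caddy, in the way of the hanging mirror on that side; origin at the centre of its underside, upright
- massager: lavender silicone scalp massager, 76 mm diameter, 64 mm tall; stands on the other side of the caddy, low enough for the mirror to pass above; origin at the centre of its underside, upright
- tumbler: white cup, 72 mm diameter, 100 mm tall, on the left or right, across from the rack; origin at the centre of its underside, upright
- shampoo: amber bottle, 60 mm diameter, 180 mm tall; origin at the centre of its underside, upright
- jar: green jar, 72 mm diameter, 70 mm tall; origin at the centre of its underside, upright
- soap_dish: white dish with soap, 70 x 100 x 32 mm, near the robot; origin at the centre of its underside, upright
- nail_brush: wooden nail brush, 42 x 100 x 28 mm, near the robot; origin at the centre of its underside, upright
Things that resemble listed ones, but are neither listed nor needed, are in the scene too. There is more than one size of the foot_file; the job needs the largest.

How it is judged:
By the outcome, as a careful person would: the job done as asked, in the order asked, and still so for the second after the job is handed in, with the robot touching nothing.
It also fails if it takes over 69 s, if anything falls off the work surface, if the arm or the gripper's body presses on something with over 40 N, if the wrist force passes 120 N, or if a joint passes its speed limit or range.

## Working session

There is one attempt and no reset: what is moved stays moved. The work goes in short steps, Python scripts to look and compute and a tool call to move; the robot and the scene stay as the last step left them, time stands still between calls to the robot, and variables do not carry over. Pictures are saved under pics/ and viewed, at most 10 in all, crops included, and the job is handed in when it is done.

Besides the shell and the picture viewer there is one more tool, called after "Request:" by a JSON object that holds its "fn" and its "kwargs". jog_arm: Moves the arm, as the interface text tells. Its arguments: {"type":"object","properties":{"targets":{"type":"array","items":{"type":"array","items":{"type":"number","minimum":-1,"maximum":1}}},"grip":{"type":"number"},"newtons":{"type":"number"}},"required":["targets"]}

```bash
mkdir -p pics
cat > h.py <<'E'
import numpy as np, cv2
from scipy.spatial.transform import Rotation as R
from cell import sense, viewer, manip
def cal(n):
    c=viewer.calibration(n); f=200/np.tan(np.radians(c['fov_y'])/2)
    return f,c['cx'],c['cy'],c['k1'],R.from_rotvec(c['rvec']).as_matrix(),np.array(c['tvec'])
def ray(c,u,v):
    f,cx,cy,k,Rm,t=c; d=np.array([(u-cx)/f,(v-cy)/f]); s=d.copy()
    for _ in range(30): s=d/(1+k*(s@s))
    w=Rm.T@np.array([s[0],s[1],1]); return -Rm.T@t,w/np.linalg.norm(w)
def plane(c,u,v,z):
    o,d=ray(c,u,v); return o+d*(z-o[2])/d[2]
def proj(c,p):
    f,cx,cy,k,Rm,t=c; q=Rm@np.array(p)+t; s=q[:2]/q[2]; s=s*(1+k*(s@s)); return s*f+[cx,cy]
def tri(c1,p1,c2,p2):
    A=np.zeros((3,3));b=np.zeros(3)
    for c,p in((c1,p1),(c2,p2)):
        o,d=ray(c,*p);M=np.eye(3)-np.outer(d,d);A+=M;b+=M@o
    return np.linalg.solve(A,b)
def grab(n,f):
    im=viewer.camera(n); cv2.imwrite('pics/'+f,im[:,:,::-1]); return im
E
python3 - <<'E'
from h import *
s=sense();print(s)
for n in('top','side','wrist'):
    c=cal(n); grab(n,n+'0.png'); print(n,c[0],c[3],-c[4].T@c[5],c[4][2])
E
```

```text
{'clock': 0.0, 'joint_positions': array([ 1.09230358e+00,  1.04676804e-01,  9.64623201e-02,  1.56391551e+00,
       -1.18397866e-05,  1.35307830e+00]), 'qvel': array([-1.09730056e-04,  2.11864017e-04, -2.76399957e-04, -3.14916305e-04,
       -8.97648518e-05, -2.64600761e-04]), 'joint_torque': array([ 1.71671090e-03, -5.56932020e+01,  5.03651011e+01,  1.68027560e-02,
       -1.34271650e-04,  1.99855543e-05]), 'ee_pos': array([0.15454129, 0.57940265, 0.23053168]), 'orientation': array([-4.08406505e-01, -3.11448492e+00,  1.97532874e-03]), 'ft_force': array([-0.18288221, -0.6895894 ,  0.39184391]), 'moment': array([ 0.03498141, -0.01193593, -0.01448754]), 'grip_force': 0.0, 'finger_gap': 1.0032493770171376}
top 417.91411718567815 -0.035283943761665514 [ 0.29888496 -0.04008211  1.39564013] [ 0.14188042  0.00693934 -0.98985948]
side 472.1027690034152 0.008608426718302607 [ 0.0574552  -0.92857974  1.06003698] [ 0.32522421  0.67188725 -0.66542974]
wrist 348.9949095561561 -0.07871792106328546 [0.07775028 0.59890147 0.37252158] [ 0.2972306  -0.07920308 -0.95151503]
```

View pics/top0.png

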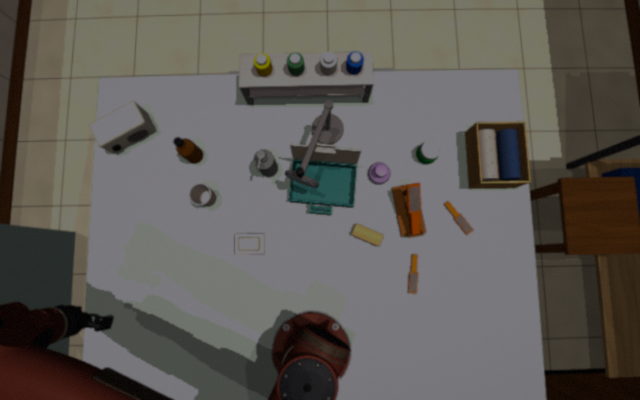

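View pics/side0.png

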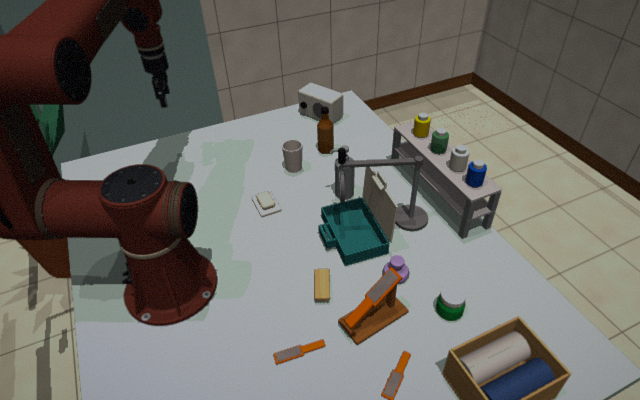

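The top view shows the caddy at (323,185), the lid upright at (325,155), the mirror grip near (299,172), the post at (326,128), the dispenser at left (264,163), the massager at right (379,173), and the rack with its file at (408,208). These could be taken for the file:
- (408,208), on the rack
- (457,217), a small one on the ledge
- (414,272), a small one on the ledge

I choose the one on the rack and will check it in a close crop.

Run:
```python
import cv2,numpy as np
t=cv2.imread('pics/top0.png');s=cv2.imread('pics/side0.png')
g=lambda a:np.clip(255*(a/255.)**.6,0,255).astype('uint8')
cv2.imwrite('pics/topc.png',g(cv2.resize(t[95:245,245:445],None,fx=4,fy=4,interpolation=cv2.INTER_CUBIC)))
cv2.imwrite('pics/sidec.png',g(cv2.resize(s[140:350,300:500],None,fx=2.8,fy=2.8,interpolation=cv2.INTER_CUBIC)))
```

```text
(no output)
```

View pics/topc.png

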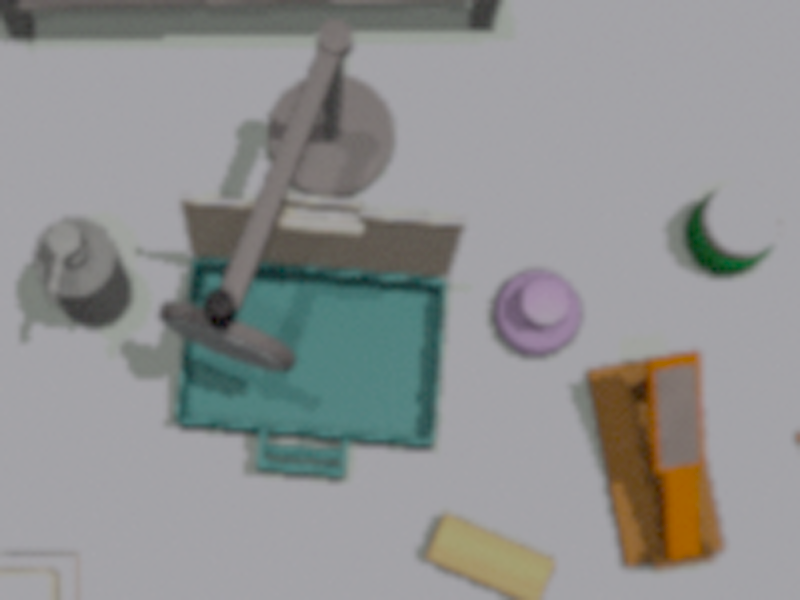

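View pics/sidec.png

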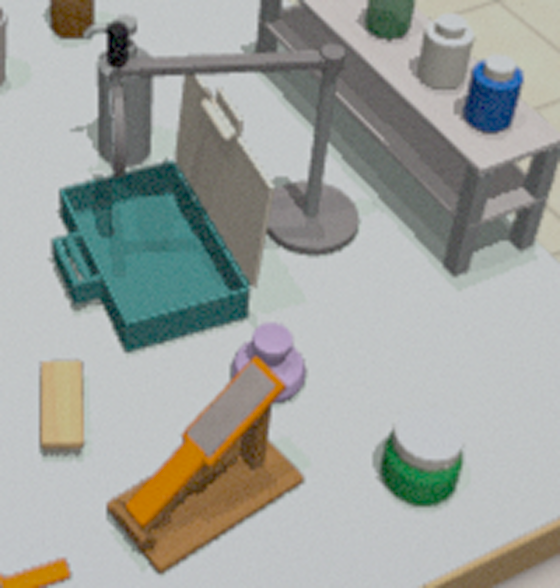

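The crop confirms the choice: the file on the rack has the grey pad, is clearly the largest, and lies with its handle end towards the robot. In the top crop its blade end is at (650,360)–(699,353) and its handle end at (670,560)–(703,556). The dispenser is on +y (image left), so the mirror swings to −y.

```bash
cat > m.py <<'E'
from h import *
T=cal('top');S=cal('side')
tp=lambda u,v:((u+.5)/4-.5+245,(v+.5)/4-.5+95)
sp=lambda u,v:((u+.5)/2.8-.5+300,(v+.5)/2.8-.5+140)
P=lambda n,a:print(n,np.round(a,4))
for n,a,b in [('posttop',(335,38),(333,52)),('grip',(220,302),(118,42)),
 ('bladeL',(650,361),(259,360)),('bladeR',(699,354),(284,382)),('handL',(669,560),(128,513)),('handR',(704,555),(150,528)),
 ('padnL',(658,470),(185,440)),('padnR',(698,465),(207,459)),
 ('lidTL',(184,201),(190,78)),('lidTR',(463,222),(269,185)),('caddyBR',(435,447),(129,348)),('caddyBR_TR',(447,277),(249,290)),('caddyBL',(180,428),(63,188)),
 ('rackBL',(628,566),(108,508)),('rackBR',(722,548),(160,570))]:
    p=tri(T,tp(*a),S,sp(*b)); P(n,p); 
for n,a in [('BL',(181,428)),('BR',(436,446)),('TR',(447,277)),('TL',(192,260))]: P('rim '+n,plane(T,*tp(*a),.046))
for n,a,z in [('tab',(325,215),.2),('base',(332,134),.004),('grip top',(220,300),.286),('disp',(75,240),.19),('massager',(540,312),.01)]: P(n,plane(T,*tp(*a),z))
# masks
for n,c in(('top',T),('side',S)):
    im=cv2.imread(f'pics/{n}0.png'); h=cv2.cvtColor(im,cv2.COLOR_BGR2HSV)
    m=cv2.inRange(h,(80,100,30),(98,255,255)); k=max(cv2.findContours(m,0,2)[0],key=cv2.contourArea); print(n,'teal',cv2.boundingRect(k),cv2.approxPolyDP(k,3,True)[:,0].tolist())
    m=cv2.inRange(h,(5,215,110),(18,255,255))
    for k in cv2.findContours(m,0,2)[0]:
        if cv2.contourArea(k)>30: print(n,'orange',cv2.contourArea(k),np.round(cv2.boxPoints(cv2.minAreaRect(k)),1).tolist())
E
python3 m.py
```

```text
posttop [ 0.7336 -0.0683  0.2467]
grip [0.5346 0.0159 0.2702]
bladeL [ 0.5122 -0.3055  0.1391]
bladeR [ 0.5155 -0.3413  0.1466]
handL [ 0.3663 -0.3349  0.0376]
handR [ 0.3715 -0.362   0.0473]
padnL [ 0.4331 -0.3187  0.0855]
padnR [ 0.4368 -0.3491  0.0927]
lidTL [0.6365 0.0471 0.1662]
lidTR [ 0.6084 -0.1606  0.1922]
caddyBR [ 0.4634 -0.1493  0.0152]
caddyBR_TR [ 0.5986 -0.1601  0.048 ]
caddyBL [0.4818 0.0583 0.0564]
rackBL [ 0.362  -0.3063  0.01  ]
rackBR [ 0.375  -0.3843  0.0116]
rim BL [0.48   0.0592 0.046 ]
rim BR [ 0.4614 -0.148   0.046 ]
rim TR [ 0.6016 -0.1612  0.046 ]
rim TL [0.62  0.049 0.046]
tab [ 0.6153 -0.0592  0.2   ]
base [ 0.7389 -0.0698  0.004 ]
grip top [0.5348 0.0144 0.286 ]
disp [0.6027 0.1262 0.19  ]
massager [ 0.578 -0.242  0.01 ]
top teal (289, 162, 67, 52) [[291, 181], [291, 201], [308, 202], [312, 212], [330, 213], [332, 204], [352, 205], [355, 166], [317, 162], [327, 165], [309, 164], [304, 173], [319, 183], [317, 187]]
top orange 132.0 [[412.0, 211.0], [419.0, 211.0], [419.0, 233.0], [412.0, 233.0]]
top orange 41.0 [[445.29998779296875, 204.39999389648438], [447.8999938964844, 202.3000030517578], [457.70001220703125, 214.60000610351562], [455.1000061035156, 216.6999969482422]]
side teal (319, 198, 70, 67) [[361, 198], [322, 208], [322, 216], [327, 220], [319, 225], [326, 247], [334, 245], [342, 251], [345, 264], [387, 252], [388, 240]]
side orange 124.0 [[394.8999938964844, 370.20001220703125], [403.6000061035156, 351.3999938964844], [410.0, 354.29998779296875], [401.29998779296875, 373.1000061035156]]
side orange 125.5 [[273.29998779296875, 355.20001220703125], [321.79998779296875, 338.5], [324.70001220703125, 346.79998779296875], [276.20001220703125, 363.6000061035156]]
side orange 375.5 [[342.1000061035156, 319.6000061035156], [390.8999938964844, 267.0], [401.79998779296875, 277.1000061035156], [353.0, 329.70001220703125]]
```

```bash
cat >> h.py <<'E'
def down(yaw,tilt=0):  # tool y at world angle yaw, tool pointing down, x=y cross z
    y=np.array([np.cos(yaw),np.sin(yaw),0]);z=np.array([0,0,-1.]);return np.c_[np.cross(y,z),y,z]
def plan(p,Rt):
    s=sense();R0=R.from_rotvec(s['orientation']).as_matrix()
    print('turn',np.round(R.from_matrix(R0.T@Rt).as_rotvec()/np.radians(6),2),'then shift',np.round(Rt.T@(np.array(p)-s['ee_pos'])/.03,2))
E
python3 -c "
from h import *
post=np.array([.736,-.069]);g=np.array([.5348,.0150]);t=post-g;print(np.linalg.norm(t))
yaw=np.arctan2(t[0],-t[1])if 0 else np.arctan2(.2012,.084);print(yaw)
plan([.5348,.015,.33],down(yaw))"
```

```text
0.2180308235089708
1.175299590503239
turn [-0.01 -0.    1.29] then shift [-18.95 -12.48  -3.31]
```

Request:
{"fn": "jog_arm", "kwargs": {"targets": [[0,0,-0.83,0,0,0.32],[0,0,-0.83,0,0,0.32],[0,0,-0.83,0,0,0.32],[0,0,-0.82,0,0,0.33],[-0.45,-0.3,0,0,0,0],[-0.8,-0.53,0,0,0,0],[-0.8,-0.53,0,0,0,0],[-0.8,-0.53,0,0,0,0],[-0.8,-0.53,0,0,0,0],[-0.8,-0.53,0,0,0,0]], "grip": 1}}

```text
clock: 0.98
ee_pos: [0.2441, 0.4454, 0.3304]
orientation: [-0.617, -3.08, 0.0]
ft_force: [0.2, -0.3, -0.1]
finger_gap: 1.0
grip_force: 0.0
```

Request:
{"fn": "jog_arm", "kwargs": {"targets": [[-0.8,-0.53,0,0,0,0],[-0.8,-0.53,0,0,0,0],[-0.8,-0.53,0,0,0,0],[-0.8,-0.53,0,0,0,0],[-0.8,-0.53,0,0,0,0],[-0.8,-0.53,0,0,0,0],[-0.8,-0.53,0,0,0,0],[-0.8,-0.53,0,0,0,0],[-0.8,-0.53,0,0,0,0],[-0.8,-0.53,0,0,0,0]]}}

```text
clock: 1.82
ee_pos: [0.4044, 0.206, 0.3305]
orientation: [0.618, 3.08, 0.0]
ft_force: [0.8, 0.8, -0.2]
finger_gap: 0.998
grip_force: 0.0
```

Request:
{"fn": "jog_arm", "kwargs": {"targets": [[-0.8,-0.53,0,0,0,0],[-0.8,-0.53,0,0,0,0],[-0.8,-0.53,0,0,0,0],[-0.8,-0.53,0,0,0,0],[-0.8,-0.53,0,0,0,0],[-0.8,-0.53,0,0,0,0],[-0.8,-0.53,0,0,0,0],[-0.8,-0.53,0,0,0,0],[0,0,0,0,0,0]]}}

```text
clock: 2.57
ee_pos: [0.5337, 0.0121, 0.329]
orientation: [-0.623, -3.078, 0.001]
ft_force: [0.2, -0.9, -0.1]
finger_gap: 1.001
grip_force: 0.0
```

```bash
python3 -c "
from h import *
s=sense();print(s['ee_pos'],s['clock'],s['ft_force'])
plan([.5348,.015,.25],down(1.175))
im=grab('wrist','w1.png');c=cal('wrist')
for p in [(.5348,.015,.286),(.736,-.069,.229)]: print(proj(c,p))
cv2.imwrite('pics/w1b.png',np.clip(255*(im[:,:,::-1]/255.)**.6,0,255))
"
```

```text
[0.53373342 0.01210539 0.32902269] 2.5667 [ 0.24028919 -0.94069325 -0.1291669 ]
turn [-0.01 -0.01 -0.03] then shift [0.   0.1  2.63]
[326.12766897 233.37903425]
[324.75983941 418.80150308][ WARN:0@0.809] global loadsave.cpp:1063 imwrite_ Unsupported depth image for selected encoder is fallbacked to CV_8U.
```

View pics/w1b.png

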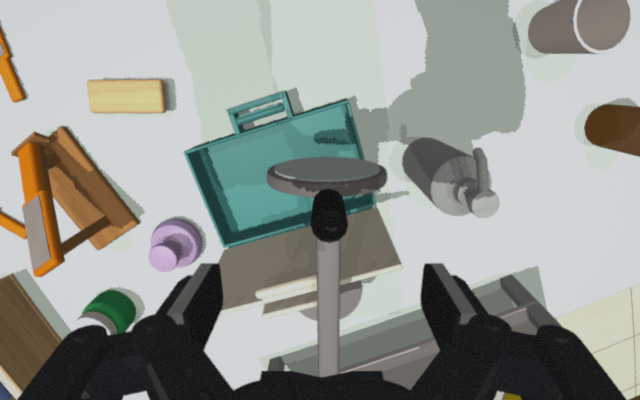

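The wrist view shows the black grip's top at about (329,228), against a predicted (326,233), so it is centred between the fingers. The lid, caddy, dispenser and massager sit as expected.

Request:
{"fn": "jog_arm", "kwargs": {"targets": [[0,0.1,0.5,0,0,0],[0,0,0.7,0,0,0],[0,0,0.7,0,0,0],[0,0,0.6,0,0,0],[0,0,0.1,0,0,0],[0,0,0,0,0,0]]}}

```text
clock: 3.12
ee_pos: [0.5322, 0.0195, 0.2518]
orientation: [-0.616, -3.078, -0.0]
ft_force: [-0.1, -0.6, 0.7]
finger_gap: 1.003
grip_force: 0.0
```

Request:
{"fn": "jog_arm", "kwargs": {"targets": [[0,0,0,0,0,0],[0,0,0,0,0,0],[0,0,0,0,0,0],[0,0,0,0,0,0],[0,0,0,0,0,0],[0,0,0,0,0,0]], "grip": -0.3, "newtons": 20}}

```text
clock: 3.62
ee_pos: [0.5333, 0.0187, 0.2529]
orientation: [0.618, 3.08, 0.0]
ft_force: [0.5, 1.0, 0.0]
finger_gap: 0.35
grip_force: 0.0
```

Now the arc: 28 rows of 3°.

Request:
{"fn": "jog_arm", "kwargs": {"targets": [[0,-0.38,0,0,0,-0.5],[-0.01,-0.38,0,0,0,-0.5],[-0.01,-0.38,0,0,0,-0.5],[-0.01,-0.38,0,0,0,-0.5],[-0.01,-0.38,0,0,0,-0.5],[-0.01,-0.38,0,0,0,-0.5],[-0.01,-0.38,0,0,0,-0.5],[-0.01,-0.38,0,0,0,-0.5]]}}

```text
clock: 4.28
ee_pos: [0.5159, -0.0706, 0.2527]
orientation: [-0.04, 3.141, 0.0]
ft_force: [-0.5, 1.1, 0.5]
finger_gap: 0.35
grip_force: 0.3
```

Request:
{"fn": "jog_arm", "kwargs": {"targets": [[-0.01,-0.38,0,0,0,-0.5],[-0.01,-0.38,0,0,0,-0.5],[-0.01,-0.38,0,0,0,-0.5],[-0.01,-0.38,0,0,0,-0.5],[-0.01,-0.38,0,0,0,-0.5],[-0.01,-0.38,0,0,0,-0.5],[-0.01,-0.38,0,0,0,-0.5],[-0.01,-0.38,0,0,0,-0.5],[-0.01,-0.38,0,0,0,-0.5],[-0.01,-0.38,0,0,0,-0.5]]}}

```text
clock: 5.12
ee_pos: [0.5478, -0.1789, 0.2526]
orientation: [0.852, -3.024, -0.0]
ft_force: [-0.6, 0.0, 0.7]
finger_gap: 0.349
grip_force: 0.3
```

Request:
{"fn": "jog_arm", "kwargs": {"targets": [[-0.01,-0.38,0,0,0,-0.5],[-0.01,-0.38,0,0,0,-0.5],[-0.01,-0.38,0,0,0,-0.5],[-0.01,-0.38,0,0,0,-0.5],[-0.01,-0.38,0,0,0,-0.5],[-0.01,-0.38,0,0,0,-0.5],[-0.01,-0.38,0,0,0,-0.5],[-0.01,-0.38,0,0,0,-0.5],[-0.01,-0.38,0,0,0,-0.5],[-0.01,-0.38,0,0,0,-0.5]]}}

```text
clock: 5.95
ee_pos: [0.6296, -0.2567, 0.2525]
orientation: [1.605, -2.7, -0.001]
ft_force: [-1.0, 0.1, -0.1]
finger_gap: 0.352
grip_force: 0.3
```

Request:
{"fn": "jog_arm", "kwargs": {"targets": [[-0.01,-0.2,0,0,0,-0.25],[0,0,0,0,0,0],[0,0.1,0,0,0,0]]}}

```text
clock: 6.2
ee_pos: [0.6321, -0.2576, 0.252]
orientation: [1.636, -2.682, -0.001]
ft_force: [-1.0, 0.3, 1.1]
finger_gap: 0.35
grip_force: 0.0
```

Request:
{"fn": "jog_arm", "kwargs": {"targets": [[0,0.05,-0.1,0,0,0],[0,0,-0.5,0,0,0],[0,0,-0.7,0,0,0],[0,0,-0.7,0,0,0],[0,0,-0.7,0,0,0],[0,0,-0.3,0,0,0]]}}

```text
clock: 6.7
ee_pos: [0.6305, -0.2566, 0.3466]
orientation: [-1.635, 2.68, -0.005]
ft_force: [-0.6, -0.5, 0.2]
finger_gap: 0.35
grip_force: 0.0
```

```bash
python3 -c "
from h import *
s=sense();print(s['ee_pos'],s['orientation'],s['joint_positions'],s['clock'],s['ft_force'])
im=grab('wrist','w2.png')
cv2.imwrite('pics/w2b.png',np.clip(255*(im[:,:,::-1]/255.)**.6,0,255).astype('uint8'))
grab('top','top2.png');grab('side','side2.png')
"
```

```text
[ 0.63045924 -0.25655479  0.34663623] [-1.63539151  2.68028359 -0.00545053] [-5.78090872e-01  4.52853504e-01  7.20002121e-01  1.83404716e+00
  1.08169709e-04 -1.67379828e+00] 6.7 [-0.57659475 -0.53228804  0.23446998]
```

View pics/w2b.png

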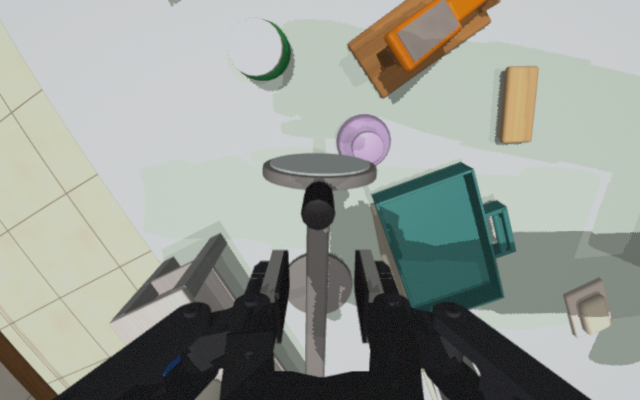

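The wrist view shows the mirror at (320,170) and its arm on the massager side. They are clear of the caddy (440,240) and the lid (390,230), and everything else stands.

```bash
cat > f.py <<'E'
from h import *
i=np.radians(34);ya=.171
def axes(ya,i=i):
    fx=np.array([np.cos(i)*np.cos(ya),np.cos(i)*np.sin(ya),np.sin(i)]);fy=np.array([-np.sin(ya),np.cos(ya),0]);fz=np.cross(fx,fy);return fx,fy,fz
def Rt(ya): fx,fy,fz=axes(ya);return np.c_[np.cross(fy,-fz),fy,-fz]
E
python3 - <<'E'
from f import *
fx,fy,fz=axes(ya)
mid=(np.array([.5137,-.3234,.1429])+np.array([.3689,-.3485,.0425]))/2 # file x=-5, z=13
top=mid+.015*fx; g=top-.016*fz; pre=g+.11*fz
print('g',g,'pre',pre)
s=sense();R0=R.from_rotvec(s['orientation']).as_matrix();A=Rt(ya)
print('shift first',R0.T@(pre-s['ee_pos'])/.03,'turn',R.from_matrix(R0.T@A).as_rotvec()/np.radians(6))
E
```

```text
g [ 0.46237079 -0.33231136  0.08782329] pre [ 0.4017567  -0.34277859  0.17901743]
shift first [6.03849884 5.48870853 5.47992163] turn [ 2.60080083 -5.24471179  8.56971954]
```

Request:
{"fn": "jog_arm", "kwargs": {"targets": [[0.6,0.55,0,0,0,0],[0.6,0.55,0,0,0,0],[0.6,0.55,0.3,0,0,0],[0.6,0.55,0.3,0,0,0],[0.6,0.55,0.3,0,0,0],[0.6,0.55,0.3,0,0,0],[0.6,0.55,0.3,0,0,0],[0.6,0.55,0.3,0,0,0],[0.6,0.55,0.3,0,0,0],[0.6,0.55,0.3,0,0,0]], "grip": 1}}

```text
clock: 7.68
ee_pos: [0.4001, -0.341, 0.2685]
orientation: [1.637, -2.681, -0.002]
ft_force: [-0.3, -0.2, 1.1]
finger_gap: 1.0
grip_force: 0.0
```

Request:
{"fn": "jog_arm", "kwargs": {"targets": [[0,0,0,0.26,-0.52,0.85],[0,0,0,0.26,-0.52,0.85],[0,0,0,0.26,-0.52,0.85],[0,0,0,0.26,-0.52,0.85],[0,0,0,0.26,-0.52,0.85],[0,0,0,0.26,-0.52,0.85],[0,0,0,0.26,-0.52,0.85],[0,0,0,0.26,-0.52,0.85],[0,0,0,0.26,-0.52,0.86],[0,0,0,0.26,-0.56,0.92]]}}

```text
clock: 8.52
ee_pos: [0.4015, -0.341, 0.269]
orientation: [-0.21, 2.54, 0.071]
ft_force: [-0.6, -0.3, 0.1]
finger_gap: 1.001
grip_force: 0.0
```

Run:
```python
from f import *
s=sense();print(s['ee_pos'],s['joint_positions'],s['clock'])
plan([.4018,-.3428,.179],Rt(ya))
im=grab('wrist','w3.png');c=cal('wrist')
fx,fy,fz=axes(ya);m=(np.array([.5137,-.3234,.1429])+np.array([.3689,-.3485,.0425]))/2
for x,y in [(90,21),(90,-21),(-90,14),(-90,-14)]: print(proj(c,m+fx*x/1e3+fy*y/1e3))
cv2.imwrite('pics/w3b.png',np.clip(255*(im[:,:,::-1]/255.)**.6,0,255).astype('uint8'))
```

```text
[ 0.40145889 -0.34096403  0.26900986] [-1.30745897 -0.42633522 -0.40824656  1.52856827  0.59206689 -1.4540252 ] 8.5167
turn [ 0.02  0.01 -0.06] then shift [ 1.68 -0.06  2.49]
[341.55412355 202.96104693]
[296.83286514 203.64189231]
[332.91146226  -9.54379123]
[297.98468117  -8.94788209]
```

View pics/w3b.png

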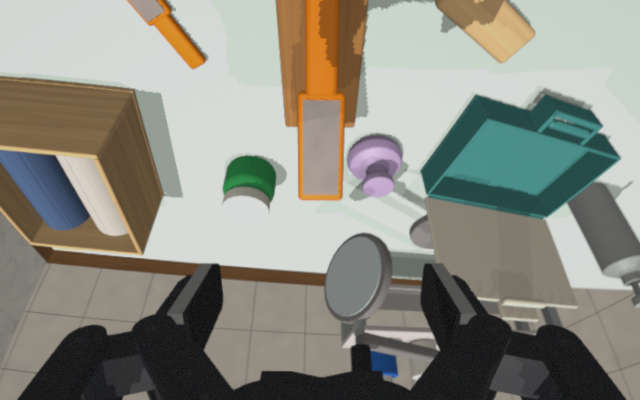

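The view shows the file straight ahead. Its blade spans u 299–343 and v 94–199, close to the predicted corners (297–341, 203). I'll refine yaw and offset from the mask.

Run:
```python
from f import *
im=cv2.imread('pics/w3.png');h=cv2.cvtColor(im,cv2.COLOR_BGR2HSV)
m=cv2.inRange(h,(5,200,90),(20,255,255));m[:, :285]=0;m[:,360:]=0
rows=[]
for v in list(range(102,194,6)):
    x=np.where(m[v])[0]; rows.append((v,x.min(),x.max()))
print(rows); col=np.where(m[:,305:337].mean(1)>128)[0];print(col)
a=np.array(rows,float);k=np.polyfit(a[:,0],(a[:,1]+a[:,2])/2,1);print('centre line',k, a[:,2].mean()-a[:,1].mean())
print(sense()['orientation'])
c=cal('wrist')
for dy in(0,.01,.02,.03,.04):
    fx,fy,fz=axes(ya+dy);mm=np.array([.4413,-.3360,.0927])
    p,q=proj(c,mm+.088*fx),proj(c,mm-.008*fx);print(dy,p,q,(p-q)[0]/(p-q)[1])
```

```text
[(102, np.int64(297), np.int64(344)), (108, np.int64(297), np.int64(344)), (114, np.int64(297), np.int64(344)), (120, np.int64(296), np.int64(344)), (126, np.int64(298), np.int64(343)), (132, np.int64(299), np.int64(342)), (138, np.int64(299), np.int64(342)), (144, np.int64(299), np.int64(342)), (150, np.int64(299), np.int64(342)), (156, np.int64(299), np.int64(342)), (162, np.int64(299), np.int64(342)), (168, np.int64(299), np.int64(342)), (174, np.int64(299), np.int64(341)), (180, np.int64(299), np.int64(341)), (186, np.int64(299), np.int64(341)), (192, np.int64(299), np.int64(341))]
[  0   1   2   3   4   5   6   7   8   9  10  11  12  13  14  15  16  17
  18  19  20  21  22  23  24  25  26  27  28  29  30  31  32  33  34  35
  36  37  38  39  40  41  42  43  44  45  46  47  48  49  50  51  52  53
  54  55  56  57  58  59  60  61  62  63  64  65  66  67  68  69  70  71
  72  73  74  75  76  77  78  79  80  81  82  83  84  85  86  87  88  89
  90  91  92  93  94  95  96  97  98  99 195 196 197 198 199]
centre line [-4.77941176e-03  3.21046324e+02] 43.9375
[-0.19870949  2.53753542  0.07530692]
0 [319.09994222 201.27906696] [317.20738239  95.09845216] 0.017823967537516364
0.01 [319.87846097 201.26483566] [317.13001179  95.10002401] 0.025888513689667308
0.02 [320.65682968 201.24587307] [317.05266466  95.10224461] 0.03395554757179179
0.03 [321.43500988 201.22217969] [316.97534912  95.10511372] 0.042025858177207685
0.04 [322.21296307 201.19375599] [316.89807329  95.10863102] 0.05010023587660659
```

Run:
```python
from f import *
ya=.1425;fx,fy,fz=axes(ya);g=np.array([.4413,-.3360,.0927])+.0115*fx+.003*fy-.016*fz;print(g)
plan(g+.12*fz,Rt(ya))
```

```text
[ 0.45916764 -0.33040577  0.08586612]
turn [0.17 0.04 0.08] then shift [1.76 0.05 2.13]
```

Request:
{"fn": "jog_arm", "kwargs": {"targets": [[0,0,0,0.17,0.04,0.08],[0.4,0.05,0.4,0,0,0],[0.45,0,0.55,0,0,0],[0.45,0,0.55,0,0,0],[0.36,0,0.53,0,0,0],[0.1,0,0.1,0,0,0],[0,0,0,0,0,0],[0,0,0,0,0,0]]}}

```text
clock: 9.23
ee_pos: [0.3935, -0.342, 0.1889]
orientation: [-0.202, 2.547, 0.048]
ft_force: [-0.4, 0.2, 0.9]
finger_gap: 1.0
grip_force: 0.0
```

Run:
```python
from f import *
s=sense();print(s['ee_pos'],s['clock'])
c=cal('wrist');np.save('c4.npy',np.array(c,dtype=object),allow_pickle=True)
im=grab('wrist','w4.png')[:,:,::-1];h=cv2.cvtColor(np.ascontiguousarray(im),cv2.COLOR_BGR2HSV)
m=cv2.inRange(h,(5,200,90),(20,255,255))
for v in range(20,300,12):
    x=np.where(m[v,240:400])[0]+240
    if len(x): print(v,x.min(),x.max(),end=' | ')
print(np.where(m[:,305:335].mean(1)>128)[0])
ya=.1425;fx,fy,fz=axes(ya);mid=np.array([.4413,-.3360,.0927])-.0035*fx+.003*fy
for d in (0,-.005,-.01):
  print(d,[np.round(proj(c,mid+d*fz+x/1e3*fx+y/1e3*fy),1).tolist() for x,y in((90,21),(90,-21),(0,21),(0,-21))])
```

```text
[ 0.39350262 -0.34200508  0.18888036] 9.2333
56 278 376 | 68 283 341 | 80 288 361 | 92 304 343 | 104 297 343 | 116 281 343 | 128 300 342 | 140 290 342 | 152 294 342 | 164 305 342 | 176 295 351 | 188 297 350 | 200 297 349 | 212 298 349 | 224 298 349 | 236 298 348 | 248 298 348 | 260 298 347 | 272 298 347 | [ 55  56  57  58  59  60  61  62  63  64  65  66  67  68  69  70  71  72
  73  74  75  76  77  78  79  80  81  82  83  84  85  86  87  88  89  90
  91  92  93  94  95  96  97  98  99 100 101 102 103 104 105 106 107 108
 109 110 111 112 113 114 115 116 117 118 119 120 121 122 123 124 125 126
 127 128 129 130 131 132 133 134 135 136 137 138 139 140 141 142 143 144
 145 146 147 148 149 150 151 152 153 154 155 156 157 158 159 160 161 162
 163 164 165 166 167 168 169 170 171 172 173 174 175 280 281 282]
0 [[349.0, 283.9], [297.6, 283.2], [354.0, 176.9], [297.0, 176.0]]
-0.005 [[348.5, 280.8], [298.0, 280.1], [353.4, 175.3], [297.4, 174.4]]
-0.01 [[348.1, 277.7], [298.4, 277.0], [352.9, 173.7], [297.8, 172.8]]
```

Run:
```python
from f import *
ya=.147;fx,fy,fz=axes(ya);g=np.array([.4413,-.3360,.0927])+.0115*fx+.0022*fy-(.0145+.003)*fz;print(g)
plan(g,Rt(ya))
```

```text
[ 0.46008921 -0.33099393  0.08462256]
turn [-0.04 -0.05  0.12] then shift [0.09 0.05 4.15]
```

Request:
{"fn": "jog_arm", "kwargs": {"targets": [[0.09,0.05,0,-0.04,-0.05,0.1],[0,0,0.5,0,0,0],[0,0,0.7,0,0,0],[0,0,0.7,0,0,0],[0,0,0.7,0,0,0],[0,0,0.6,0,0,0],[0,0,0.5,0,0,0],[0,0,0.3,0,0,0],[0,0,0.15,0,0,0],[0,0,0,0,0,0]]}}

```text
clock: 10.12
ee_pos: [0.4597, -0.3303, 0.0832]
orientation: [-0.188, 2.542, 0.06]
ft_force: [0.3, 0.2, -0.4]
finger_gap: 0.999
grip_force: 0.0
```

Request:
{"fn": "jog_arm", "kwargs": {"targets": [[0,0,0,0,0,0],[0,0,0,0,0,0],[0,0,0,0,0,0],[0,0,0,0,0,0],[0,0,0,0,0,0],[0,0,0,0,0,0],[0,0,0,0,0,0],[0,0,0,0,0,0]], "grip": -1, "newtons": 50}}

```text
clock: 10.78
ee_pos: [0.4595, -0.3314, 0.0843]
orientation: [-0.187, 2.542, 0.057]
ft_force: [-6.7, 0.5, 6.1]
finger_gap: 0.48
grip_force: 50.1
```

Run:
```python
from f import *
s=sense();print({k:np.round(v,3) for k,v in s.items()})
plan([.46009,-.33099,.08462],Rt(.147))
```

```text
{'clock': np.float64(10.783), 'joint_positions': array([-1.17 , -0.35 , -0.69 ,  1.063,  0.572, -1.268]), 'qvel': array([-0.   ,  0.   ,  0.002, -0.001,  0.   , -0.001]), 'joint_torque': array([ 1.8900e+00, -3.0718e+01,  4.8283e+01, -2.4090e+00,  2.2940e+00,
        3.0000e-03]), 'ee_pos': array([ 0.459, -0.331,  0.084]), 'orientation': array([-0.187,  2.542,  0.057]), 'ft_force': array([-6.69 ,  0.534,  6.053]), 'moment': array([0.125, 0.88 , 0.208]), 'grip_force': np.float64(50.088), 'finger_gap': np.float64(0.48)}
turn [-0.  0.  0.] then shift [-0.02  0.01  0.  ]
```

Gripped: gap 0.48, about 42 mm. Lifting off along the rack's normal.

Request:
{"fn": "jog_arm", "kwargs": {"targets": [[0,0,-0.2,0,0,0],[0,0,-0.3,0,0,0],[0,0,-0.5,0,0,0],[0,0,-0.7,0,0,0],[0,0,-0.8,0,0,0],[0,0,-0.8,0,0,0],[0,0,-0.8,0,0,0],[0,0,-0.6,0,0,0],[0,0,-0.3,0,0,0],[0,0,0,0,0,0]]}}

```text
clock: 11.62
ee_pos: [0.3759, -0.3442, 0.2096]
orientation: [-0.187, 2.542, 0.055]
ft_force: [0.6, -0.7, -1.2]
finger_gap: 0.476
grip_force: 51.3
```

Run:
```python
from f import *
s=sense();print({k:np.round(s[k],3) for k in('clock','ee_pos','ft_force','moment','grip_force','finger_gap','joint_positions')})
im=grab('wrist','w5.png');grab('top','top5.png');grab('side','side5.png')
cv2.imwrite('pics/w5b.png',np.clip(255*(im[:,:,::-1]/255.)**.6,0,255).astype('uint8'))
R0=R.from_rotvec(s['orientation']).as_matrix()
for yaw in (np.pi-.09,): print(R.from_matrix(R0.T@down(yaw)).as_rotvec()/np.radians(6))
# level tilt only: turn about tool y
print(R.from_matrix(R0.T@down(.147+np.pi/2)).as_rotvec()/np.radians(6))
```

```text
{'clock': np.float64(11.617), 'ee_pos': array([ 0.376, -0.344,  0.21 ]), 'ft_force': array([ 0.61 , -0.711, -1.153]), 'moment': array([-0.107,  0.69 , -0.037]), 'grip_force': np.float64(51.319), 'finger_gap': np.float64(0.476), 'joint_positions': array([-1.368, -0.477, -0.553,  1.456,  0.592, -1.503])}
[ -3.78429414   4.78085699 -12.34117563]
[-1.51270498e-02  5.66569027e+00 -3.42133784e-03]
```

View pics/w5b.png

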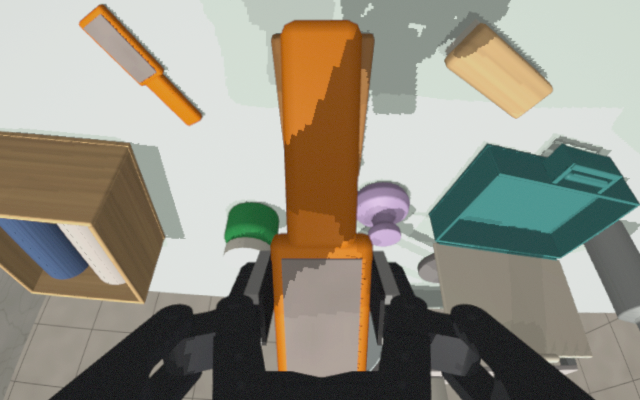

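The file is held with its handle end at (320,22) and the blade between the pads, undisturbed. Next I compute the grip offset, and refine the caddy from the wrist view w1, with rim corners at (187,152), (349,100) and (226,247).

Run:
```python
from f import *
s=sense();c=cal('wrist');R0=R.from_rotvec(s['orientation']).as_matrix();p0=s['ee_pos']
o,d=ray(c,320,23);ot=R0.T@(o-p0);dt=R0.T@d
for z in(-.0145,-.0115): print('handle end in tool',ot+dt*(z-ot[2])/dt[2])
o,d=ray(c,320,255);dt=R0.T@d;print('pad start in tool',ot+dt*(-.0125-ot[2])/dt[2])
# w1 camera
Rc=c[4]@R0; tc=c[5]+c[4]@p0   # tool->cam
def camat(p,rv): Rr=R.from_rotvec(rv).as_matrix(); A=Rc@Rr.T; return c[:4]+(A,tc-A@np.array(p))
w1=camat([.53373,.01211,.32902],[-.623,-3.078,.001])
w2=camat([.63046,-.25655,.34664],[-1.63539,2.68028,-.00545])
for n,w,pts in (('w1',w1,[(187,152),(349,100),(226,247)]),('w2',w2,[(373,197),(463,163),(503,296)])):
    q=np.array([plane(w,*k,.046) for k in pts]);print(n,np.round(q,4).tolist(),[round(float(np.linalg.norm(q[i]-q[(i+1)%3])),4) for i in range(3)])
# side/top now: lid pixels etc. lid top corners in w1: free edge
for k in ((220,312),(401,265)): print('lid top edge',plane(w1,*k,.186))
for k in ((226,247),(373,208)): print('lid hinge',plane(w1,*k,.046))
```

```text
handle end in tool [ 0.10090761 -0.00124686 -0.0145    ]
handle end in tool [ 0.1013987 -0.0012539 -0.0115   ]
pad start in tool [ 0.01347788 -0.00132371 -0.0125    ]
w1 [[0.465, -0.141, 0.046], [0.486, 0.067, 0.046], [0.5993, -0.1561, 0.046]] [0.209, 0.2502, 0.1351]
w2 [[0.5983, -0.1718, 0.046], [0.4734, -0.1602, 0.046], [0.4869, 0.0618, 0.046]] [0.1254, 0.2224, 0.2588]
lid top edge [ 0.61328857 -0.12965164  0.186     ]
lid top edge [0.63243477 0.04950192 0.186     ]
lid hinge [ 0.59928257 -0.15607658  0.046     ]
lid hinge [0.62384223 0.04598601 0.046     ]
```

Request:
{"fn": "jog_arm", "kwargs": {"targets": [[-0.2,0,-0.3,0,0,0],[-0.4,0,-0.6,0,0,0],[-0.4,0,-0.6,0,0,0],[-0.12,0,-0.16,0,0,0],[0,0,0,-0.14,0.17,-0.44],[0,0,0,-0.27,0.34,-0.88],[0,0,0,-0.27,0.34,-0.88],[0,0,0,-0.27,0.34,-0.88],[0,0,0,-0.27,0.34,-0.88],[0,0,0,-0.27,0.34,-0.88]]}}

```text
clock: 12.6
ee_pos: [0.3769, -0.3429, 0.267]
orientation: [-0.938, 2.601, 0.044]
ft_force: [0.1, -0.5, -0.8]
finger_gap: 0.478
grip_force: 51.2
```

Request:
{"fn": "jog_arm", "kwargs": {"targets": [[0,0,0,-0.27,0.34,-0.88],[0,0,0,-0.27,0.34,-0.88],[0,0,0,-0.27,0.34,-0.88],[0,0,0,-0.27,0.34,-0.88],[0,0,0,-0.27,0.34,-0.88],[0,0,0,-0.27,0.34,-0.88],[0,0,0,-0.27,0.34,-0.88],[0,0,0,-0.27,0.34,-0.88],[0,0,0,-0.13,0.17,-0.45],[0,0,0,0,0,0]]}}

```text
clock: 13.43
ee_pos: [0.3775, -0.3421, 0.2672]
orientation: [-2.123, 2.311, 0.005]
ft_force: [0.8, 0.1, -1.8]
finger_gap: 0.476
grip_force: 51.2
```

Run:
```python
from f import *
s=sense();print(s['ee_pos'],s['joint_positions'],s['clock'],s['finger_gap'])
plan([.530,-.0367,.2],down(np.pi-.09))
```

```text
[ 0.37754341 -0.34209587  0.26717256] [-0.99541877 -0.156379   -0.09372144  1.63712297  0.00330357 -2.48128519] 13.4333 0.47638699300664444
turn [-0.    0.05  0.05] then shift [-10.6   -4.15   2.24]
```

Request:
{"fn": "jog_arm", "kwargs": {"targets": [[-0.3,-0.1,0,0,0.05,0.05],[-0.8,-0.3,0,0,0,0],[-0.8,-0.3,0,0,0,0],[-0.8,-0.3,0,0,0,0],[-0.8,-0.3,0,0,0,0],[-0.8,-0.3,0,0,0,0],[-0.8,-0.3,0,0,0,0],[-0.8,-0.35,0,0,0,0],[-0.8,-0.35,0,0,0,0],[-0.8,-0.35,0,0,0,0]]}}

```text
clock: 14.27
ee_pos: [0.4863, -0.1257, 0.2676]
orientation: [-2.11, 2.326, -0.001]
ft_force: [0.2, -0.8, -0.9]
finger_gap: 0.482
grip_force: 51.2
```

Request:
{"fn": "jog_arm", "kwargs": {"targets": [[-0.8,-0.3,0,0,0,0],[-0.8,-0.3,0,0,0,0],[-0.8,-0.3,0,0,0,0],[-0.5,-0.2,0,0,0,0],[-0.2,-0.1,0,0,0,0],[0,0,0,0,0,0],[0,0,0,0,0,0]]}}

```text
clock: 14.85
ee_pos: [0.5303, -0.0384, 0.2676]
orientation: [-2.113, 2.324, -0.001]
ft_force: [0.1, 0.1, -1.3]
finger_gap: 0.476
grip_force: 51.2
```

Run:
```python
from f import *
s=sense();print(s['ee_pos'],s['ft_force'],s['clock'],s['finger_gap'])
plan([.530,-.0367,.13],down(np.pi-.09))
im=grab('wrist','w6.png');t=grab('top','top6.png')[120:230,260:400]
b=np.zeros((600,640,3),'uint8');b[:400]=im; b[400:,:254]=cv2.resize(t,(254,200))
sd=grab('side','side6.png')[130:290,280:480];b[400:,260:510]=cv2.resize(sd,(250,200))
cv2.imwrite('pics/m6.png',np.clip(255*(b[:,:,::-1]/255.)**.6,0,255).astype('uint8'))
c=cal('wrist');C=np.array([.544,-.049]);xa=np.array([.996,-.09]);yb=np.array([.09,.996])
for x,y in((-69,107),(-69,-107),(69,-107),(69,107)): print(x,y,proj(c,np.r_[C+x/1e3*xa+y/1e3*yb,.046]))
```

```text
[ 0.53028525 -0.03841554  0.26764046] [ 0.08055585  0.06889375 -1.29443905] 14.85 0.47592341206563854
turn [-0.01 -0.   -0.05] then shift [-0.06  0.01  4.59]
-69 107 [368.72740348 248.70552786]
-69 -107 [376.14598884  49.14218237]
69 -107 [235.14000848  50.37658711]
69 107 [249.17287797 249.09395078]
```

View pics/m6.png

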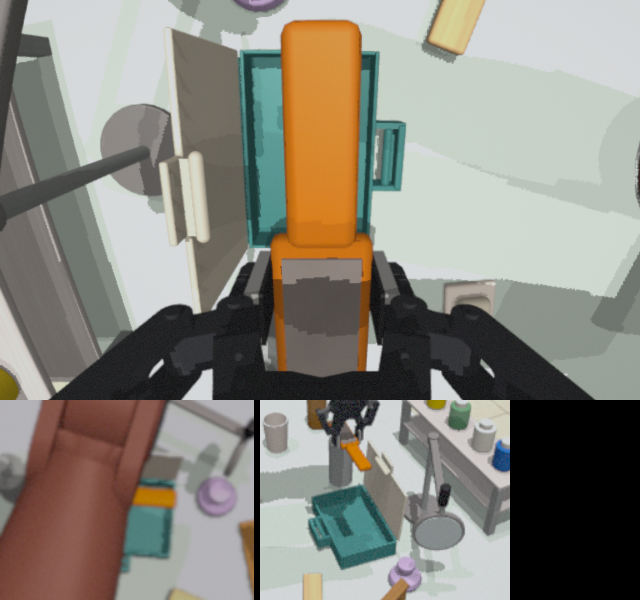

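The composite shows the file centred over the caddy: rim corners seen at (241,53), (379,52) and (247,246) against predicted (235,50), (376,49) and (249,249). The side view shows the mirror well clear of the lid. Descending.

Request:
{"fn": "jog_arm", "kwargs": {"targets": [[-0.06,0,0.4,0,0,0],[0,0,0.8,0,0,0],[0,0,1,0,0,0],[0,0,1,0,0,0],[0,0,1,0,0,0],[0,0,1,0,0,0],[0,0,0.9,0,0,0],[0,0,0.7,0,0,0],[0,0,0.5,0,0,0],[0,0,0.3,0,0,0]]}}

```text
clock: 15.83
ee_pos: [0.5295, -0.037, 0.0377]
orientation: [2.112, -2.325, -0.002]
ft_force: [0.4, 0.2, -0.9]
finger_gap: 0.474
grip_force: 51.3
```

Request:
{"fn": "jog_arm", "kwargs": {"targets": [[0,0,0.1,0,0,0],[0,0,0.1,0,0,0],[0,0,0.1,0,0,0],[0,0,0.1,0,0,0],[0,0,0.05,0,0,0],[0,0,0,0,0,0]]}}

```text
clock: 16.33
ee_pos: [0.5312, -0.0366, 0.0265]
orientation: [-2.114, 2.323, -0.002]
ft_force: [-0.2, -0.1, -1.2]
finger_gap: 0.477
grip_force: 51.2
```

Request:
{"fn": "jog_arm", "kwargs": {"targets": [[0,0,0.1,0,0,0],[0,0,0.1,0,0,0],[0,0,0.1,0,0,0],[0,0,0.1,0,0,0],[0,0,0.1,0,0,0],[0,0,0,0,0,0]]}}

```text
clock: 16.83
ee_pos: [0.5305, -0.0364, 0.0105]
orientation: [2.114, -2.324, 0.0]
ft_force: [0.3, 0.3, -1.5]
finger_gap: 0.48
grip_force: 51.2
```

Request:
{"fn": "jog_arm", "kwargs": {"targets": [[0,0,0.05,0,0,0],[0,0,0.04,0,0,0],[0,0,0.04,0,0,0],[0,0,0,0,0,0]]}}

```text
clock: 17.17
ee_pos: [0.531, -0.0366, 0.0073]
orientation: [-2.114, 2.323, -0.002]
ft_force: [0.4, -0.2, -1.4]
finger_gap: 0.475
grip_force: 51.2
```

Request:
{"fn": "jog_arm", "kwargs": {"targets": [[0,0,0.03,0,0,0],[0,0,0.03,0,0,0],[0,0,0,0,0,0]]}}

```text
clock: 17.42
ee_pos: [0.531, -0.0366, 0.0055]
orientation: [-2.114, 2.323, -0.002]
ft_force: [-0.1, -0.1, -2.0]
finger_gap: 0.477
grip_force: 51.2
```

Request:
{"fn": "jog_arm", "kwargs": {"targets": [[0,0,0.03,0,0,0],[0,0,0.03,0,0,0],[0,0,0,0,0,0]]}}

```text
clock: 17.67
ee_pos: [0.5309, -0.0366, 0.0036]
orientation: [-2.114, 2.324, -0.001]
ft_force: [0.2, -0.0, -1.2]
finger_gap: 0.481
grip_force: 51.2
```

Request:
{"fn": "jog_arm", "kwargs": {"targets": [[0,0,0.03,0,0,0],[0,0,0.03,0,0,0],[0,0,0,0,0,0]]}}

```text
clock: 17.92
ee_pos: [0.5312, -0.0366, 0.0026]
orientation: [-2.114, 2.323, -0.002]
ft_force: [-2.2, 1.6, 4.4]
finger_gap: 0.476
grip_force: 53.8
```

Contact: the force is now +4.4 N, up from −1.2 N. Releasing gently to part-open.

Request:
{"fn": "jog_arm", "kwargs": {"targets": [[0,0,0,0,0,0],[0,0,0,0,0,0],[0,0,0,0,0,0],[0,0,0,0,0,0],[0,0,0,0,0,0]], "grip": 0.4}}

```text
clock: 18.33
ee_pos: [0.531, -0.0366, 0.002]
orientation: [-2.114, 2.323, -0.002]
ft_force: [-0.2, 0.5, 0.3]
finger_gap: 0.7
grip_force: 0.0
```

Request:
{"fn": "jog_arm", "kwargs": {"targets": [[0,0,-0.1,0,0,0],[0,0,-0.3,0,0,0],[0,0,-0.6,0,0,0],[0,0,-0.8,0,0,0],[0,0,-0.8,0,0,0],[0,0,-1,0,0,0],[0,0,-1,0,0,0],[0,0,-1,0,0,0],[0,0,-1,0,0,0],[0,0,-1,0,0,0]]}}

```text
clock: 19.17
ee_pos: [0.5305, -0.0364, 0.2326]
orientation: [-2.114, 2.323, -0.003]
ft_force: [0.7, -0.6, -0.2]
finger_gap: 0.703
grip_force: 0.0
```

Request:
{"fn": "jog_arm", "kwargs": {"targets": [[0,0,-0.8,0,0,0],[0,0,-0.7,0,0,0],[0,0,-0.3,0,0,0],[0,0,0,0,0,0]], "grip": -1}}

```text
clock: 19.5
ee_pos: [0.5315, -0.0367, 0.2868]
orientation: [-2.113, 2.322, -0.007]
ft_force: [0.1, 0.1, 0.5]
finger_gap: 0.131
grip_force: 0.0
```

Run:
```python
from f import *
s=sense();print(s['ee_pos'],s['ft_force'],s['clock'],s['finger_gap'],s['joint_positions'])
c=cal('wrist')
im=grab('wrist','w7.png')
cv2.imwrite('pics/w7b.png',np.clip(255*(im[:,:,::-1]/255.)**.6,0,255).astype('uint8'))
```

```text
[ 0.53153681 -0.03671428  0.28681284] [0.06709992 0.10939202 0.47604903] 19.5 0.13088180241368258 [-3.14566118e-01 -8.72611142e-02  6.22196021e-03  1.65899705e+00
 -1.75308905e-04 -1.79097630e+00]
```

View pics/w7b.png

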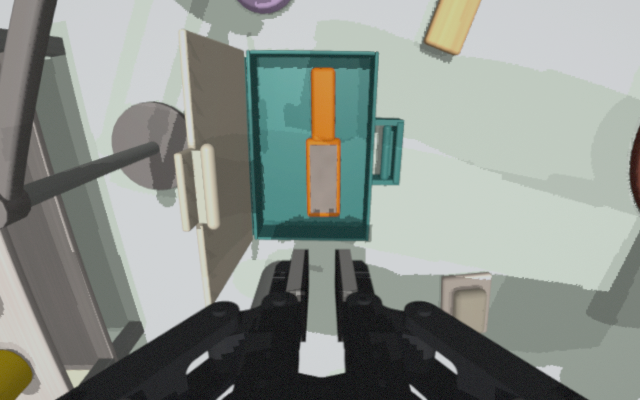

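The file lies flat inside the caddy (blade (323,178), handle (323,100)), the lid stands open at left with its tab at (200,187), and everything else is in place. Now the lid angle, from this view and w1.

Run:
```python
from f import *
s=sense();c=cal('wrist');R0=R.from_rotvec(s['orientation']).as_matrix();p0=s['ee_pos']
q=np.array([plane(c,*k,.046) for k in((378,52),(370,240),(247,52),(257,240))]);print(np.round(q,4).tolist())
C=q.mean(0)[:2];yv=(q[1]+q[3]-q[0]-q[2])[:2];th=np.arctan2(-yv[0],yv[1]);print('centre',C,'yaw',th,np.linalg.norm(yv)/2)
Rc=c[4]@R0; tc=c[5]+c[4]@p0
def camat(p,rv): Rr=R.from_rotvec(rv).as_matrix(); A=Rc@Rr.T; return c[:4]+(A,tc-A@np.array(p))
w1=camat([.53373,.01211,.32902],[-.623,-3.078,.001])
xa=np.array([np.cos(th),np.sin(th)]);yb=np.array([-xa[1],xa[0]])
def pt(x,y,z): return np.r_[C+x*xa+y*yb,z]
for a in(1.45,1.5,1.55,1.6,1.65,1.7):
    f=lambda y,r=.14:pt(.069-r*np.cos(a)+.001*np.sin(a),y,.046+r*np.sin(a))
    print(a,[np.round(proj(w,f(y))).tolist() for w in(c,w1) for y in(-.107,.107)])
print('seen (185,31) (212,303) | (220,312) (401,265)')
```

```text
[[0.4627, -0.1455, 0.046], [0.4822, 0.0633, 0.046], [0.5964, -0.1583, 0.046], [0.6168, 0.0509, 0.046]]
centre [ 0.53951863 -0.047393  ] yaw -0.09499227919199375 0.2099001154661361
1.45 [[224.0, 28.0], [245.0, 312.0], [177.0, 296.0], [394.0, 236.0]]
1.5 [[213.0, 28.0], [237.0, 313.0], [180.0, 302.0], [396.0, 243.0]]
1.55 [[202.0, 29.0], [228.0, 313.0], [183.0, 308.0], [398.0, 250.0]]
1.6 [[192.0, 29.0], [220.0, 313.0], [186.0, 314.0], [399.0, 256.0]]
1.65 [[181.0, 29.0], [212.0, 312.0], [189.0, 319.0], [401.0, 262.0]]
1.7 [[171.0, 30.0], [204.0, 312.0], [192.0, 324.0], [403.0, 268.0]]
seen (185,31) (212,303) | (220,312) (401,265)
```

Lid ≈ 1.64, caddy centre (0.5395, −0.0474), yaw −0.095. I'll go behind the lid with shut fingers and push it over along an arc.

```bash
cat > l.py <<'E'
from f import *
C=np.array([.5395,-.0474]);th=-.095;xa=np.array([np.cos(th),np.sin(th)]);yb=np.array([-xa[1],xa[0]])
def W(x,z,y=0): return np.r_[C+x*xa+y*yb,z]
A=down(np.pi+th)
def where():
    s=sense();d=s['ee_pos'][:2]-C;print('caddy x,y',d@xa,d@yb,'z',s['ee_pos'][2],'F',s['ft_force'],'t',s['clock'])
E
python3 - <<'E'
from l import *
where();plan(W(.115,.287),A)
def tcp(a): return np.array([.069-.12*np.cos(a)+.007*np.sin(a)+.0145,.046+.12*np.sin(a)+.007*np.cos(a)])
g=np.arange(1.64,.1,-.07);P=np.array([tcp(a) for a in g]);print(np.round(P[[0,-1]],4))
D=np.diff(P,axis=0)/.03
print([(round(float(a),2),round(float(-d[0]),2),round(float(-d[1]),2)) for a,d in zip(g[1:],D)])
E
```

```text
caddy x,y -0.009380984989454555 0.010007862875625573 z 0.28480046254329244 F [ 0.14376832 -0.07755894 -0.11437731] t 19.55
turn [-0.03 -0.01  0.01] then shift [ 0.33 -4.15 -0.07]
[[ 0.0988  0.1652]
 [-0.0336  0.0732]]
[(1.57, 0.28, -0.03), (1.5, 0.28, -0.01), (1.43, 0.28, 0.01), (1.36, 0.28, 0.03), (1.29, 0.28, 0.05), (1.22, 0.27, 0.07), (1.15, 0.27, 0.09), (1.08, 0.26, 0.11), (1.01, 0.25, 0.13), (0.94, 0.24, 0.14), (0.87, 0.23, 0.16), (0.8, 0.22, 0.18), (0.73, 0.21, 0.19), (0.66, 0.19, 0.2), (0.59, 0.18, 0.22), (0.52, 0.16, 0.23), (0.45, 0.14, 0.24), (0.38, 0.13, 0.25), (0.31, 0.11, 0.26), (0.24, 0.09, 0.26), (0.17, 0.07, 0.27)]
```

Request:
{"fn": "jog_arm", "kwargs": {"targets": [[0.33,-0.35,-0.07,0,0,0],[0,-0.8,0,0,0,0],[0,-0.9,0,0,0,0],[0,-0.9,0,0,0,0],[0,-0.8,0,0,0,0],[0,-0.4,0,0,0,0],[0,0,0,0,0,0],[0,0,0,0,0,0]]}}

```text
clock: 20.22
ee_pos: [0.6532, -0.0579, 0.284]
orientation: [2.113, -2.323, -0.003]
ft_force: [-0.8, 0.5, -1.0]
finger_gap: 0.004
grip_force: 0.0
```

Request:
{"fn": "jog_arm", "kwargs": {"targets": [[0,0,0.4,0,0,0],[0,0,0.6,0,0,0],[0,0,0.6,0,0,0],[0,0,0.6,0,0,0],[0,0,0.6,0,0,0],[0,0,0.6,0,0,0],[0,0,0.45,0,0,0],[0,0,0.2,0,0,0],[0,0,0,0,0,0]]}}

```text
clock: 20.97
ee_pos: [0.6535, -0.0579, 0.165]
orientation: [-2.114, 2.323, -0.003]
ft_force: [-0.9, -0.1, -0.1]
finger_gap: -0.001
grip_force: 0.0
```

Run:
```python
from l import *
where();plan(W(.0988,.1652),A);print(sense()['finger_gap'])
```

```text
caddy x,y 0.11448629745889526 0.0003612572836675109 z 0.16497331293274287 F [-0.92792056 -0.09105677 -0.11157721] t 20.9667
turn [-0.02 -0.    0.01] then shift [ 0.01  0.52 -0.01]
-0.0007725475204979236
```

Request:
{"fn": "jog_arm", "kwargs": {"targets": [[0,0.2,0,0,0,0],[0,0.2,0,0,0,0],[0,0.12,0,0,0,0],[0,0.28,-0.03,0,0,0],[0,0.28,-0.01,0,0,0],[0,0.28,0.01,0,0,0],[0,0.28,0.03,0,0,0],[0,0.28,0.05,0,0,0]]}}

```text
clock: 21.63
ee_pos: [0.5957, -0.0526, 0.1633]
orientation: [-2.114, 2.323, -0.002]
ft_force: [0.5, -0.5, -0.1]
finger_gap: -0.0
grip_force: 0.4
```

```bash
cat >> l.py <<'E'
def lidcheck(name,angs):
    im=grab('side',name).astype(int); S=cal('side')
    for a in angs:
        out=[]
        for y in(-.09,-.06,.05,.08):
            for r in(.125,.135):
                p=proj(S,W(.069-r*np.cos(a)+.007*np.sin(a),.046+r*np.sin(a)+.007*np.cos(a),y)).astype(int);out.append(im[p[1],p[0]].tolist())
        print(round(a,2),out)
E
python3 - <<'E'
from l import *
S=cal('side')
where();lidcheck('s8.png',(1.64,1.3,1.2))
E
```

```text
caddy x,y 0.056438226700992786 0.0001806953715303834 z 0.1632858577773495 F [ 0.48877604 -0.52427915 -0.07209083] t 21.6333
1.64 [[187, 193, 196], [191, 195, 198], [193, 198, 196], [191, 198, 197], [17, 16, 10], [21, 20, 23], [17, 20, 23], [6, 6, 5]]
1.3 [[171, 162, 140], [184, 180, 160], [185, 175, 152], [189, 181, 157], [48, 50, 43], [16, 19, 25], [3, 8, 9], [18, 21, 25]]
1.2 [[66, 64, 55], [65, 60, 55], [66, 66, 60], [66, 62, 52], [107, 103, 91], [134, 134, 133], [55, 54, 54], [47, 48, 50]]
```

The lid follows: its cream outer face is now at about 1.3 rad. Continuing.

Request:
{"fn": "jog_arm", "kwargs": {"targets": [[0,0.27,0.07,0,0,0],[0,0.27,0.09,0,0,0],[0,0.26,0.11,0,0,0],[0,0.25,0.13,0,0,0],[0,0.24,0.14,0,0,0],[0,0.23,0.16,0,0,0],[0,0.22,0.18,0,0,0],[0,0.21,0.19,0,0,0]]}}

```text
clock: 22.35
ee_pos: [0.5378, -0.0472, 0.131]
orientation: [-2.114, 2.323, -0.002]
ft_force: [-0.2, 0.5, 0.7]
finger_gap: -0.0
grip_force: 0.3
```

Request:
{"fn": "jog_arm", "kwargs": {"targets": [[0,0.19,0.2,0,0,0],[0,0.18,0.22,0,0,0],[0,0.16,0.23,0,0,0],[0,0.14,0.24,0,0,0],[0,0.13,0.25,0,0,0],[0,0.11,0.26,0,0,0],[0,0,0,0,0,0]]}}

```text
clock: 22.93
ee_pos: [0.5097, -0.0442, 0.087]
orientation: [2.113, -2.323, -0.002]
ft_force: [0.0, 0.1, -0.1]
finger_gap: 0.005
grip_force: 0.0
```

Run:
```python
from l import *
where();lidcheck('s9.png',(.5,.4,.3,.2))
```

```text
caddy x,y -0.02997167149284979 0.00035472283093279867 z 0.08703705648609608 F [ 0.0333742   0.10654854 -0.10812746] t 22.9333
0.5 [[185, 175, 152], [181, 171, 149], [182, 169, 148], [184, 173, 151], [113, 109, 93], [42, 36, 36], [17, 13, 16], [55, 58, 58]]
0.4 [[182, 171, 151], [182, 174, 153], [184, 173, 150], [184, 173, 151], [18, 16, 15], [15, 20, 24], [40, 41, 41], [38, 43, 44]]
0.3 [[184, 173, 153], [183, 173, 153], [183, 172, 154], [188, 176, 156], [22, 21, 18], [107, 100, 93], [22, 24, 26], [14, 18, 22]]
0.2 [[186, 178, 157], [47, 54, 48], [186, 174, 152], [27, 42, 40], [111, 102, 90], [18, 37, 34], [15, 11, 16], [114, 125, 119]]
```

Request:
{"fn": "jog_arm", "kwargs": {"targets": [[0,0,-0.6,0,0,0],[0,0.4,-0.2,0,0,0],[0,0.53,0,0,0,0],[0,0,0.3,0,0,0],[0,0,0.4,0,0,0],[0,0,0.4,0,0,0],[0,0,0.3,0,0,0],[0,0,0.2,0,0,0],[0,0,0,0,0,0]]}}

```text
clock: 23.73
ee_pos: [0.4825, -0.0416, 0.0629]
orientation: [2.114, -2.323, -0.002]
ft_force: [0.8, 0.7, 0.6]
finger_gap: 0.001
grip_force: 0.0
```

Run:
```python
from l import *
where()
```

```text
caddy x,y -0.05724287846178425 0.0003371076414457521 z 0.06292156051676356 F [0.84894759 0.69978774 0.64181428] t 23.7333
```

Request:
{"fn": "jog_arm", "kwargs": {"targets": [[0,0,0.06,0,0,0],[0,0,0.06,0,0,0],[0,0,0,0,0,0]]}}

```text
clock: 23.98
ee_pos: [0.4837, -0.0421, 0.0617]
orientation: [-2.114, 2.323, -0.002]
ft_force: [-0.1, -0.2, 0.1]
finger_gap: -0.002
grip_force: 0.0
```

Request:
{"fn": "jog_arm", "kwargs": {"targets": [[0,0,0.06,0,0,0],[0,0,0.06,0,0,0],[0,0,0,0,0,0]]}}

```text
clock: 24.23
ee_pos: [0.4835, -0.0421, 0.0579]
orientation: [-2.114, 2.323, -0.002]
ft_force: [-1.6, -0.1, 2.1]
finger_gap: 0.002
grip_force: 0.9
```

Request:
{"fn": "jog_arm", "kwargs": {"targets": [[0,0,0.06,0,0,0],[0,0,0.06,0,0,0],[0,0,0,0,0,0]]}}

```text
clock: 24.48
ee_pos: [0.4834, -0.0419, 0.0537]
orientation: [-2.114, 2.323, -0.001]
ft_force: [-0.0, 0.1, -0.3]
finger_gap: 0.002
grip_force: 0.0
```

Request:
{"fn": "jog_arm", "kwargs": {"targets": [[0,0,0.04,0,0,0],[0,0,0.04,0,0,0],[0,0,0,0,0,0]]}}

```text
clock: 24.73
ee_pos: [0.4836, -0.042, 0.0527]
orientation: [-2.114, 2.323, -0.002]
ft_force: [-4.6, 1.7, 10.9]
finger_gap: -0.002
grip_force: 5.2
```

Request:
{"fn": "jog_arm", "kwargs": {"targets": [[0,0,0.03,0,0,0],[0,0,0,0,0,0]]}}

```text
clock: 24.9
ee_pos: [0.4837, -0.0421, 0.0526]
orientation: [-2.114, 2.323, -0.003]
ft_force: [-7.5, 2.2, 18.1]
finger_gap: 0.001
grip_force: 9.0
```

Request:
{"fn": "jog_arm", "kwargs": {"targets": [[0,0,-0.2,0,0,0],[0,0,-0.6,0,0,0],[0,0,-1,0,0,0],[0,0,-1,0,0,0],[0,0,-1,0,0,0],[0,0,-1,0,0,0],[0,0,-1,0,0,0],[0,0,-0.5,0,0,0],[0,0,0,0,0,0]]}}

```text
clock: 25.65
ee_pos: [0.4848, -0.0425, 0.2439]
orientation: [-2.112, 2.321, -0.01]
ft_force: [0.9, -0.4, -0.2]
finger_gap: -0.003
grip_force: 0.0
```

Run:
```python
from l import *
where();lidcheck('s10.png',(.1,0))
im=grab('wrist','w10.png')[:,:,::-1];c=cal('wrist')
lab=cv2.cvtColor(np.ascontiguousarray(im),cv2.COLOR_BGR2HSV)
m=cv2.inRange(lab,(8,25,60),(25,90,255));m=cv2.morphologyEx(m,cv2.MORPH_OPEN,np.ones((3,3)))
k=max(cv2.findContours(m,0,2)[0],key=cv2.contourArea);r=cv2.minAreaRect(k);print('seen',cv2.contourArea(k),r,cv2.boundingRect(k))
for a in(0,.09):
  P=np.array([proj(c,W(.069-x*np.cos(a)+.007*np.sin(a),.046+x*np.sin(a)+.007*np.cos(a),y)) for x,y in((.14,-.107),(.14,.107),(0,.107),(0,-.107),(.162,.028),(.162,-.028))]);print(a,np.round(P,1).tolist())
for v in(60,80,100,220):
  x=np.where(m[v])[0];print(v,x.min() if len(x) else None,x.max() if len(x) else None)
for n in('side',):
  a=cv2.imread('pics/side6.png').astype(int);b=cv2.imread('pics/s10.png').astype(int)
# teal visible in side view (should be only outer walls)
h=cv2.cvtColor(cv2.imread('pics/s10.png'),cv2.COLOR_BGR2HSV);print('teal px',cv2.countNonZero(cv2.inRange(h,(80,100,30),(98,255,255))))
```

```text
caddy x,y -0.054894581463552146 -0.0002967517843169854 z 0.2438992170748914 F [ 0.947617   -0.37571911 -0.15998719] t 25.65
0.1 [[180, 172, 148], [178, 169, 147], [180, 169, 147], [178, 167, 147], [106, 98, 87], [108, 104, 89], [106, 99, 87], [109, 101, 88]]
0 [[179, 167, 147], [181, 170, 149], [180, 170, 148], [170, 161, 141], [113, 106, 91], [170, 169, 147], [109, 99, 86], [99, 91, 80]]
seen 1963.0 ((300.935791015625, 242.0540008544922), (40.27766799926758, 73.28926086425781), 70.49755096435547) (264, 214, 69, 55)
0 [[338.0, 55.3], [334.9, 270.8], [204.6, 269.8], [181.8, 57.0], [358.2, 200.4], [360.1, 144.0]]
0.09 [[337.3, 54.0], [334.2, 276.9], [204.0, 269.8], [181.1, 57.0], [358.3, 205.1], [360.4, 146.6]]
60 None None
80 None None
100 None None
220 310 332
teal px 714
```

Run:
```python
from l import *
im=cv2.imread('pics/w10.png').astype(int)
print('col328',[(v,im[v,328].tolist()) for v in list(range(48,64,2))+list(range(262,284,3))])
t=grab('top','t10.png')[:,:,::-1].astype(int);t0=cv2.imread('pics/top0.png').astype(int)
s=cv2.imread('pics/s10.png').astype(int);s0=cv2.imread('pics/side0.png').astype(int)
for n,a,b in(('top',t,t0),('side',s,s0)):
    d=(abs(a-b).max(2)>60).astype('uint8');d=cv2.morphologyEx(d,cv2.MORPH_OPEN,np.ones((3,3)))
    print(n,[cv2.boundingRect(k) for k in cv2.findContours(d,0,2)[0]])
```

```text
col328 [(48, [116, 127, 115]), (50, [116, 128, 116]), (52, [117, 129, 117]), (54, [116, 128, 117]), (56, [103, 114, 107]), (58, [119, 133, 134]), (60, [131, 138, 134]), (62, [129, 136, 133]), (262, [35, 37, 37]), (265, [35, 35, 37]), (268, [34, 35, 36]), (271, [36, 37, 38]), (274, [34, 35, 35]), (277, [36, 38, 37]), (280, [34, 35, 35]), (283, [36, 37, 38])]
top [(276, 398, 3, 2), (336, 364, 22, 36), (68, 357, 60, 43), (339, 342, 3, 3), (131, 341, 75, 59), (69, 285, 92, 75), (327, 198, 3, 3), (309, 189, 4, 3), (301, 189, 7, 5), (181, 186, 148, 174), (321, 185, 6, 6), (417, 183, 3, 4), (299, 174, 3, 3), (323, 172, 8, 5), (314, 169, 3, 3), (310, 167, 3, 3), (334, 165, 23, 41), (335, 163, 9, 6), (279, 160, 11, 22), (352, 155, 6, 9), (384, 152, 6, 10), (371, 150, 3, 3), (317, 148, 18, 5), (286, 148, 6, 10), (306, 133, 6, 12), (390, 131, 13, 13), (333, 130, 24, 21), (289, 115, 25, 31)]
side [(360, 278, 24, 28), (398, 275, 4, 5), (386, 269, 8, 6), (412, 258, 8, 10), (141, 255, 3, 3), (147, 253, 8, 4), (200, 248, 11, 9), (189, 229, 9, 17), (400, 220, 44, 30), (275, 205, 3, 4), (421, 200, 11,
[... 349 characters left out ...]
), (138, 131, 3, 5), (123, 129, 6, 4), (115, 127, 7, 6), (320, 121, 9, 6), (0, 117, 4, 9), (330, 115, 3, 3), (106, 113, 16, 15), (123, 108, 3, 4), (0, 108, 2, 4), (100, 107, 6, 5), (337, 105, 3, 3), (144, 105, 3, 3), (107, 105, 5, 7), (105, 103, 3, 3), (95, 101, 7, 4), (77, 101, 3, 3), (54, 101, 4, 3), (34, 92, 19, 12), (16, 89, 3, 4), (107, 80, 4, 3), (16, 79, 10, 56), (90, 77, 13, 21), (114, 75, 7, 7), (159, 73, 8, 11), (112, 71, 5, 3), (98, 70, 3, 5), (121, 69, 71, 112), (104, 69, 3, 3), (125, 67, 3, 3), (174, 66, 3, 3), (182, 65, 4, 3), (31, 50, 3, 3), (39, 48, 4, 4), (49, 47, 3, 3), (63, 38, 16, 9), (208, 34, 16, 29), (152, 14, 7, 8), (331, 0, 3, 2), (221, 0, 139, 179), (85, 0, 75, 43)]
```

```bash
python3 -c "
from cell import manip;print(manip.close_job())"
```

```text
the job is handed in; nothing more can be done
None
```

The mirror is swung clear to the massager side, the large orange file lies flat in the caddy, and the lid is pressed shut; I handed the job in at about 26 s, and no result came back. The lid's closing was judged from the press force and pixel values, since I had used all ten picture views by then.

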